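# Find the loose hold-down bolt on the saw's bearing foot and hold its cap open

## Task

We are checking the saw's bearing foot: first set the loose round cover onto the open oil pot so it sits seated and level and no sawdust shakes in, and let go of it; then tap the three bolt heads with the fingers, one after another from left to right as seen from the robot, pressing each until it pushes back firmly, to find the loose one, which sinks. Then lift the hinged cap behind the loose bolt well past 45 degrees so its locknut can be reached, and finish while still holding it open like that: do not let go. Leave the other two caps shut and the other things on the table where they are.

Things in the scene. Friction and masses are not known exactly. Their poses are not given: they have to be found in the camera images.
- cover_grip (a point): Centre of the knob of the loose aluminium cover. The cover is a flat disc 88 mm across and 6 mm thick, with an upright black knob 24 mm across and 40 mm tall on top and, underneath, a centring spigot 56 mm across and 8 mm deep. It starts on the table on its spigot; this point is 40 mm above the spigot's underside (32 mm above the underside of the disc), 26 mm above the disc's top.
- pot_rim (a point): Centre of the open mouth of the fixed grey oil pot, at rim height 60 mm above the table. The round pot is 80 mm across outside, 66 mm inside (wall 7 mm), on a 100 mm square flange. With the cover properly on, the spigot hangs inside, the disc lies flat on the rim, and the cover's knob point is 32 mm above this point.
- bolt_1_head (a point): Centre of the top face of the left bolt's head (as seen from the robot, +y is left). Three identical hex bolts, heads 28 mm across, 100 mm apart in a row along the near side of the fixed green bearing foot; the heads' tops are 65 mm above the table and 12 mm proud of the steel bush round each. Two are sound; one, not known beforehand, is loose.
- bolt_1 (a joint): How far the left bolt has been pushed down, m; 0 at the start. A sound bolt stops dead within 1.5 mm of travel under any push. The loose one sinks under a push of about 2 to 4 N, 7 mm at most, then stops hard, and stays sunk. A straight press down on the head until about 6 N is felt shows which it is.
- cap_1_grip (a point): Centre of the grip bar on the left bolt's locknut cap: a round steel bar 20 mm in diameter, 26 mm long, parallel to the hinge and bolt row, on a 12 mm stem near the flap's free edge, 80 mm behind the bolt. Shut: centre 85 mm above the table, 30 mm above the flap. Pinched on its flat ends it can turn between the pads as the flap rises. Site y axis: along the bar.
- cap_1_hinge (a point): Middle of the hinge line of the left cap, 52 mm above the table, at the flap's far edge, 60 mm behind and 33 mm below the grip when shut. The hinge line is level, parallel to the bolt row; the point's y axis lies along it.
- cap_1 (a joint): Opening angle of the left cap, rad: 0 shut (flat), free edge rising and swinging away from the robot, stop at 1.25. The cap, a dark steel flap 70 x 62 x 6 mm lying 49 to 55 mm above the table directly behind its bolt (away from the robot), weighs about 0.18 kg, has hardly any friction and falls shut from any angle when let go.
- bolt_2_head (a point): Centre of the top face of the middle bolt's head (as seen from the robot, +y is left). As bolt 1.
- bolt_2 (a joint): How far the middle bolt has been pushed down, m; 0 at the start. As bolt 1.
- cap_2_grip (a point): Centre of the grip bar on the middle bolt's locknut cap: as cap 1.
- cap_2_hinge (a point): Middle of the hinge line of the middle cap, 52 mm above the table, at the flap's far edge, 60 mm behind and 33 mm below the grip when shut. The hinge line is level, parallel to the bolt row; the point's y axis lies along it.
- cap_2 (a joint): Opening angle of the middle cap, rad: 0 shut (flat), free edge rising and swinging away from the robot, stop at 1.25. As cap 1.
- bolt_3_head (a point): Centre of the top face of the right bolt's head (as seen from the robot, +y is left). As bolt 1.
- bolt_3 (a joint): How far the right bolt has been pushed down, m; 0 at the start. As bolt 1.
- cap_3_grip (a point): Centre of the grip bar on the right bolt's locknut cap: as cap 1.
- cap_3_hinge (a point): Middle of the hinge line of the right cap, 52 mm above the table, at the flap's far edge, 60 mm behind and 33 mm below the grip when shut. The hinge line is level, parallel to the bolt row; the point's y axis lies along it.
- cap_3 (a joint): Opening angle of the right cap, rad: 0 shut (flat), free edge rising and swinging away from the robot, stop at 1.25. As cap 1.
- blank_1: Bystander, to be left alone: S-curved sawn wooden blank about 200 x 55 x 24 mm, left of the foot. Origin at its underside.
- blank_2: Bystander, to be left alone: S-curved sawn wooden blank about 180 x 55 x 24 mm, right of the pot. Origin at its underside.
- offcut_1: Bystander, to be left alone: small wooden offcut 26 x 60 x 15 mm between cover and pot. Origin at its underside.
- offcut_2: Bystander, to be left alone: wooden block 85 x 60 x 40 mm, right of the cover. Origin at its underside.
- spanner: Bystander, to be left alone: steel spanner 190 mm long, lying on the left. Origin at its underside.
- screw_jar: Bystander, to be left alone: glass jar with a lid, 64 mm across, 75 mm tall, behind the pot. Origin at its underside.
- brush: Bystander, to be left alone: bench brush 200 mm long, on the far left. Origin at its underside.
Things that resemble listed ones, but are neither listed nor needed, are in the scene too. What is shaped like the part that bears cover_grip but green or yellow is not meant.

How it is judged:
By the outcome, as a careful person would: the job done as asked, in the order asked, and still so for the second after the job is handed in, while the arm keeps its last pose, push and grip.
It also fails if it takes over 54 s, if anything falls off the work surface, if the arm or the gripper's body presses on something with over 40 N, if the wrist force passes 120 N, or if a joint passes its speed limit or range.

## Robot

A 6-joint arm with a two-finger parallel gripper is mounted at the origin on the work surface. World frame = base frame: x ahead of the robot, y to its left, z up, the work surface at z = 0. Lengths are in m, angles in rad, forces in N, time in s.
With the tool pointing down it reaches from about 0.3 to 0.875 m from the base axis. Payload 6.4 kg.
Tool frame: the origin (TCP) lies on the centre line of the jaws, within the pads' length; the fingertips stand 19 mm ahead of it and the grasp point (between the pads) is the TCP; z points along the fingers, x is the direction in which the jaws open and shut, and the axes are right-handed (so a half turn about z gives the same grasp; the last joint's range is limited). The gripper opens to 85 mm and grips with 20 to 120 N. Pads are 22 mm wide; open, the fingers measure 114 mm over their backs; the gripper's body (76 mm by 85 mm) begins 54 mm behind the grasp point. The pads swing forward as they close: fully open they stand 13 mm farther back than shut.
Start: joints at [0.925, 0.181, 1.607, -0, 1.354, -0.206], TCP at [0.245, 0.52, 0.25] pointing down, gripper open.
Joint ranges: [-2.99, 2.99], [-0.89, 2.07], [0.3, 2.58], [-1.14, 4.28], [0, 2.63], [-3.12, 3.12]. Speed limits (rad/s): [2.57, 2.57, 3.01, 3.14, 3.14, 3.14].

## Interface

Orientations are given as [roll, pitch, yaw] about the fixed x, y, z axes, in that order (R = Rz(yaw) Ry(pitch) Rx(roll)).
In Python, from bench import bot, imaging gives the robot as it stands. The module is installed in compiled form; this text tells all that it offers.
- The arm moves only by the tool jog_arm, never from a script. Its argument "steps" is a list that holds one entry, the list of rows, each a list of 5 numbers: the finger opening in mm, from 0 to 85.4, then the shift along the world's x, y, z in mm, then the turn about the world's z in degrees. A call has 1 to 20 rows; each row shifts and turns the commanded pose from where the row before left it; what a row does not reach is not made up. A row lasts 1/8 s, in which the tool goes at most 62.5 mm and 10.7 degrees, less where a joint would pass 70% of its speed; a pose out of reach is approached as far as the arm can. A call is refused whole if a number of a shift passes 62.5 or a number of a turn 10.7, either way. A call with a gripper value outside its range is refused whole. The fingers move at their own pace and stop on an object; the grip force is fixed at half the most. Time passes only in rows, so rows that do not move let the fingers close. It gives the time, the measured TCP pose, the force and the opening at its end, in the units of the state.
- bot.state(): the state, without advancing time (a new reading comes with each control period).
- imaging.capture(name): name is "scene" or "top" or "wrist"; returns the picture (480x640x3 uint8, blue, green, red); there is no depth.
- imaging.camera_model(name): a dict with "K" (3x3 intrinsics, pixels), "xyz" and "orientation" of the camera in the world; the wrist camera has in their place "T_tool_cam" (4x4, takes a point from camera to tool coordinates, whose origin is the TCP and whose axes are the tool frame's). Camera axes: x right, y up, looking along -z (the intrinsics and any distortion apply to the point x, -y, -z); pixel columns grow to the right and rows downward; lengths in m; the calibration is good to about 2 mm. The wrist camera is an equidistant fisheye: a pixel r from the principal point sees the ray r / f radians off the axis. A picture is of the moment at which its call begins: read the wrist's pose just before it. camera_model takes no time and is no camera call.
- bot.close_job(): hands the job in, once; it reports no verdict.
The state is a dict: "t": time; "q": joint angles; "qd": joint speeds; "effort": joint torques, N m; "ee_pos": TCP position; "eef_rot": TCP orientation; "contact_force": force on the tool from outside, world axes, zero at the start; "ft_torque": the same for the moment, N m; "opening": finger opening in m.
Only numpy, scipy, OpenCV 4.12 (cv2) and the standard library are available. Lean on these libraries where they do the work, as an engineer would, in place of code of your own. Each camera call takes 0.05 s, during which the arm holds its last target.

## Working session

There is one attempt and no reset: what is moved stays moved. The work goes in short steps, Python scripts to look and compute and a tool call to move; the robot and the scene stay as the last step left them, time stands still between calls to the robot, and variables do not carry over. Pictures are saved under pics/ and viewed, and the job is handed in when it is done.

Besides the shell and the picture viewer there is one more tool, called after "Request:" by a JSON object that holds its "fn" and its "kwargs", one argument or row to a line. jog_arm: Moves the arm, as the interface text tells. Its arguments: {"type":"object","properties":{"steps":{"type":"array","items":{"type":"array","items":{"type":"array","items":{"type":"number"}}}}},"required":["steps"]}

```bash
mkdir -p pics; ls; python3 - <<'E'
from bench import bot, imaging
import cv2,json
s=bot.state()
for k,v in s.items(): print(k,v)
for n in ["scene","top"]:
    cv2.imwrite(f"pics/{n}0.png",imaging.capture(n)); print(n,imaging.camera_model(n))
print(imaging.camera_model("wrist"))
E
```

```text
pics
t 0.0
q [ 9.24686914e-01  1.81562941e-01  1.60801572e+00  2.33173873e-05
  1.35378957e+00 -2.06307996e-01]
qd [-0.0007284  -0.0005288  -0.00071126 -0.00160696  0.00024521  0.00035765]
effort [-1.25714741e-03 -4.44869041e+01 -3.51337445e+01 -1.83135294e-04
  9.02140397e-03 -1.61171454e-05]
ee_pos [0.24447366 0.51986464 0.24936808]
eef_rot [-3.14120665e+00  1.73326223e-03  1.13099020e+00]
contact_force [-0.28844444  0.16075592 -0.27533383]
ft_torque [-0.01587424  0.02227404 -0.02431662]
opening 0.0854163942708515
scene {'K': array([[441.46831511,   0.        , 313.12422048],
       [  0.        , 441.46831511, 243.00212682],
       [  0.        ,   0.        ,   1.        ]]), 'xyz': array([ 0.94408465, -0.44365408,  0.83257174]), 'orientation': array([ 0.70056042, -0.00711136,  0.80519717])}
top {'K': array([[487.44720491,   0.        , 318.92049467],
       [  0.        , 487.44720491, 236.86982176],
       [  0.        ,   0.        ,   1.        ]]), 'xyz': array([0.27118805, 0.00840585, 1.23986718]), 'orientation': array([ 0.21105074, -0.00195526, -1.60616538])}
{'K': array([[371.64829954,   0.        , 315.79521562],
       [  0.        , 371.64829954, 238.58942761],
       [  0.        ,   0.        ,   1.        ]]), 'T_tool_cam': array([[ 9.99999650e-01, -6.57496403e-04,  5.17622810e-04,
        -1.54626702e-04],
       [-4.67678339e-04, -9.52081449e-01, -3.05844235e-01,
        -7.83699172e-02],
       [ 6.93910559e-04,  3.05843886e-01, -9.52081423e-01,
        -1.22808855e-01],
       [ 0.00000000e+00,  0.00000000e+00,  0.00000000e+00,
         1.00000000e+00]])}
```

View pics/scene0.png

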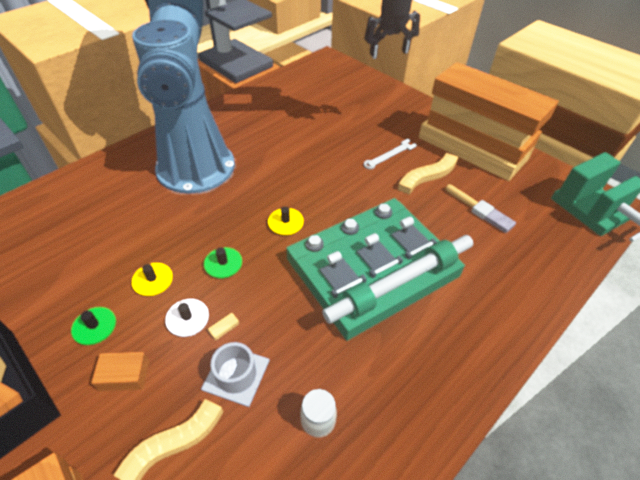

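View pics/top0.png

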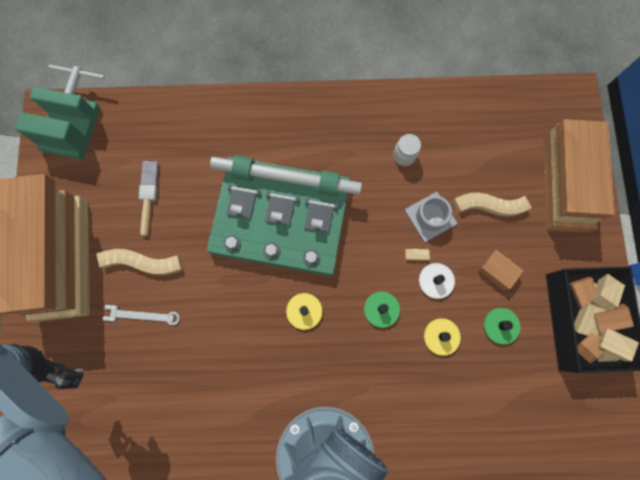

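The top view shows five knobbed covers: two yellow (304,311) and (442,337), two green (382,310) and (503,326), and one bare aluminium at (437,281). Only the aluminium one fits. The pot is at (435,212), and the bolts are at (232,243), (271,250) and (311,257). I'll enlarge to confirm.

```bash
python3 - <<'E'
import cv2
t=cv2.imread("pics/top0.png")
cv2.imwrite("pics/c1.png",cv2.resize(t[180:330,385:545],None,fx=5,fy=5,interpolation=2)[:600])
cv2.imwrite("pics/c1.png",cv2.resize(t[185:305,390:540],None,fx=5,fy=5,interpolation=2))
cv2.imwrite("pics/c2.png",cv2.resize(t[155:275,205:365],None,fx=5,fy=5,interpolation=2))
s=cv2.imread("pics/scene0.png")
cv2.imwrite("pics/c3.png",cv2.resize(s[295:405,150:280],None,fx=5,fy=5,interpolation=2))
cv2.imwrite("pics/c4.png",cv2.resize(s[190:340,280:480],None,fx=4,fy=4,interpolation=2))
E
```

```text
(no output)
```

View pics/c1.png

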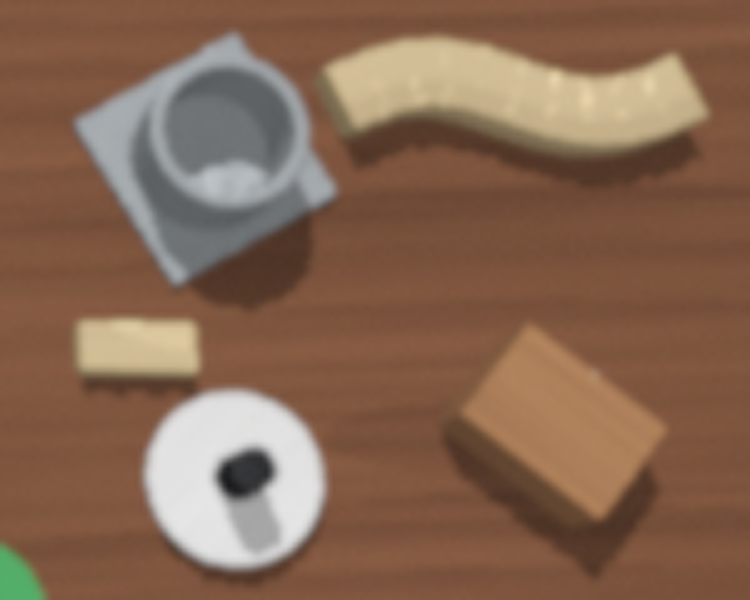

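View pics/c2.png

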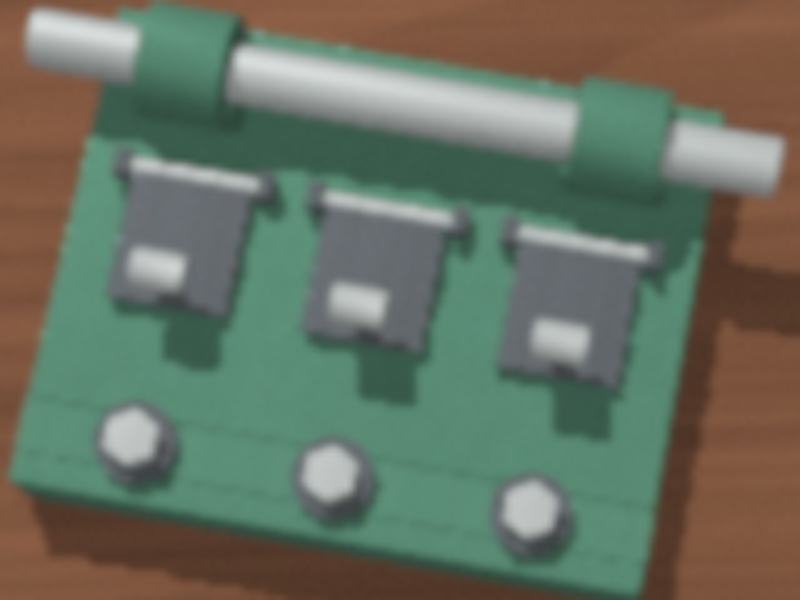

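View pics/c3.png

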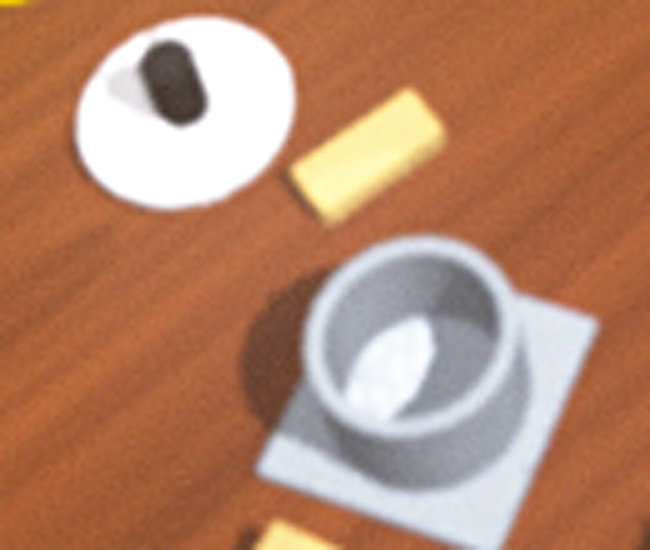

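View pics/c4.png

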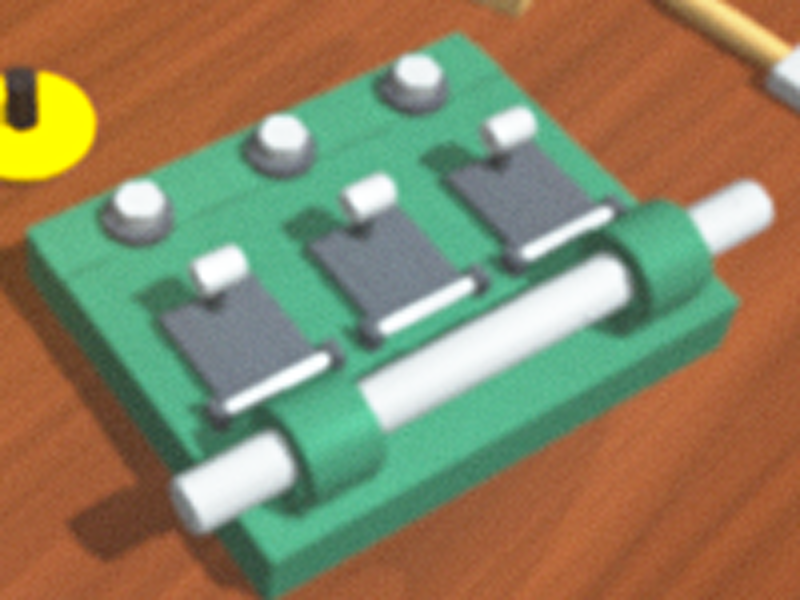

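```bash
cat > h.py <<'E'
import numpy as np
from scipy.spatial.transform import Rotation as R
from bench import bot, imaging
def ray(cam,u,v):
    m=imaging.camera_model(cam); K=np.array(m["K"])
    d=np.array([(u-K[0,2])/K[0,0],-(v-K[1,2])/K[1,1],-1.])
    return np.array(m["xyz"]), R.from_euler("xyz",m["orientation"]).as_matrix()@d
def onz(cam,u,v,z):
    o,d=ray(cam,u,v); return o+d*(z-o[2])/d[2]
def proj(cam,p):
    m=imaging.camera_model(cam); K=np.array(m["K"])
    c=R.from_euler("xyz",m["orientation"]).as_matrix().T@(np.array(p)-m["xyz"])
    return K[0,2]+K[0,0]*c[0]/-c[2], K[1,2]+K[1,1]*c[1]/c[2]
def tri(uv1,uv2):
    o1,d1=ray("top",*uv1);o2,d2=ray("scene",*uv2)
    t=np.linalg.lstsq(np.c_[d1,-d2],o2-o1,rcond=None)[0]
    a=o1+t[0]*d1;b=o2+t[1]*d2
    return (a+b)/2,np.linalg.norm(a-b)
# wrist
def wray(u,v,pos,rot):
    m=imaging.camera_model("wrist");K=np.array(m["K"]);T=np.array(m["T_tool_cam"])
    dx,dy=u-K[0,2],v-K[1,2];r=np.hypot(dx,dy);th=r/K[0,0];k=np.sin(th)/max(r,1e-9)
    d=np.array([dx*k,-dy*k,-np.cos(th)])
    Rt=R.from_euler("xyz",rot).as_matrix()
    return np.array(pos)+Rt@T[:3,3],Rt@T[:3,:3]@d
def wonz(u,v,z,pos,rot):
    o,d=wray(u,v,pos,rot);return o+d*(z-o[2])/d[2]
def wproj(p,pos,rot):
    m=imaging.camera_model("wrist");K=np.array(m["K"]);T=np.array(m["T_tool_cam"])
    Rt=R.from_euler("xyz",rot).as_matrix()
    c=T[:3,:3].T@(Rt.T@(np.array(p)-pos)-T[:3,3]); th=np.arctan2(np.hypot(c[0],c[1]),-c[2]);k=K[0,0]*th/np.hypot(c[0],c[1])
    return K[0,2]+k*c[0],K[1,2]-k*c[1]
E
python3 - <<'E'
from h import *
np.set_printoptions(precision=4,suppress=True)
c=lambda o,f,p:(o[0]+(p[0]+.5)/f-.5,o[1]+(p[1]+.5)/f-.5)
A=lambda *p:c((390,185),5,p);B=lambda *p:c((205,155),5,p);C=lambda *p:c((150,295),5,p);D=lambda *p:c((280,190),4,p)
for n,a,b,z in [("disc",A(235,480),C(186,112),.014),("knob",A(247,466),C(165,52),.054),("rim",A(230,131),C(410,336),.06),
 ("b1",B(132,436),D(418,75),.065),("b2",B(331,473),D(283,136),.065),("b3",B(531,509),D(140,200),.065),
 ("g1",B(156,270),D(510,128),.088),("g2",B(358,305),D(368,197),.088),("g3",B(560,341),D(219,269),.088)]:
    print(n,onz("top",*a,z),onz("scene",*b,z),*tri(a,b))
p=onz
E
```

```text
disc [ 0.4104 -0.2962  0.014 ] [ 0.414  -0.2975  0.014 ] [ 0.411  -0.297   0.0097] 0.0005885996004796485
knob [ 0.4125 -0.2927  0.054 ] [ 0.4099 -0.2951  0.054 ] [ 0.4116 -0.2939  0.055 ] 0.003251649157874254
rim [ 0.5803 -0.2973  0.06  ] [ 0.5823 -0.299   0.06  ] [ 0.581  -0.2983  0.0569] 0.00034987507161165306
b1 [0.5178 0.2137 0.065 ] [0.5208 0.211  0.065 ] [0.5186 0.2144 0.061 ] 2.597751657185458e-05
b2 [0.4959 0.1162 0.065 ] [0.4986 0.1142 0.065 ] [0.4966 0.1166 0.0616] 0.00021026317362683595
b3 [0.4746 0.0188 0.065 ] [0.4763 0.0183 0.065 ] [0.4751 0.0191 0.0633] 0.0006729424924423487
g1 [0.5955 0.1981 0.088 ] [0.5978 0.197  0.088 ] [0.5965 0.1988 0.0855] 0.0007278702941133407
g2 [0.5744 0.0997 0.088 ] [0.5761 0.098  0.088 ] [0.575  0.0998 0.0856] 0.00012955017709592381
g3 [0.5529 0.0018 0.088 ] [0.5547 0.0014 0.088 ] [0.5536 0.0021 0.0862] 0.0007188274607279646
```

The crop confirms it: the bare aluminium cover with the black knob is at top-view pixel (437,281). I'll travel above it and refine with the wrist camera.

Request:
{"fn": "jog_arm", "kwargs": {
  "steps": [
    [[60, 11, -54, -2, 6.4], [60, 11, -54, -3, 6.4], [60, 11, -54, -3, 0], [60, 11, -54, -3, 0], [60, 11, -54, -3, 0], [60, 11, -54, -3, 0], [60, 11, -54, -3, 0], [60, 11, -54, -3, 0], [60, 11, -54, -3, 0], [60, 11, -54, -3, 0], [60, 11, -54, -3, 0], [60, 11, -54, -3, 0], [60, 11, -54, -3, 0], [60, 11, -54, -3, 0], [60, 12, -60, -8, 0], [60, 0, 0, 0, 0]]
  ]
}}

```text
t: 2.1
ee_pos: [0.4103, -0.299, 0.1996]
eef_rot: [-3.14, -0.001, 1.351]
contact_force: [0.2, 0.4, -0.1]
opening: 0.0601
```

```bash
cat > w.py <<'E'
import sys,cv2
from h import *
np.set_printoptions(precision=4,suppress=True)
s=bot.state();im=imaging.capture("wrist")
cv2.imwrite(f"pics/{sys.argv[1]}.png",im)
np.save("pose.npy",np.r_[s["ee_pos"],s["eef_rot"]])
print(s["t"],s["ee_pos"],s["eef_rot"],s["contact_force"],s["opening"])
E
python3 w.py w1
```

```text
2.1 [ 0.4103 -0.299   0.1996] [-3.1396 -0.0009  1.3505] [ 0.1708  0.3761 -0.0936] 0.060069975424369274
```

View pics/w1.png

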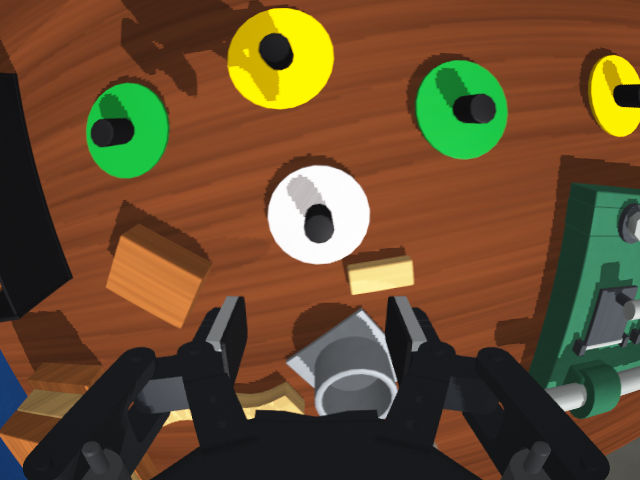

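The wrist view shows the aluminium disc centred near (319,215), with its knob top near (319,230). The offcut lies to the right, clear of the fingers.

```bash
python3 - <<'E'
from h import *
import cv2
P=np.load("pose.npy");p,r=P[:3],P[3:]
print(wonz(319,215,.014,p,r),wonz(319,230,.054,p,r),wonz(356,395,.06,p,r))
im=cv2.imread("pics/w1.png");cv2.imwrite("pics/w1c.png",cv2.resize(im[155:275,250:400],None,fx=5,fy=5))
E
```

```text
[ 0.40999371 -0.29622561  0.014     ] [ 0.41151266 -0.29691193  0.054     ] [ 0.57199122 -0.2971527   0.06      ]
```

View pics/w1c.png

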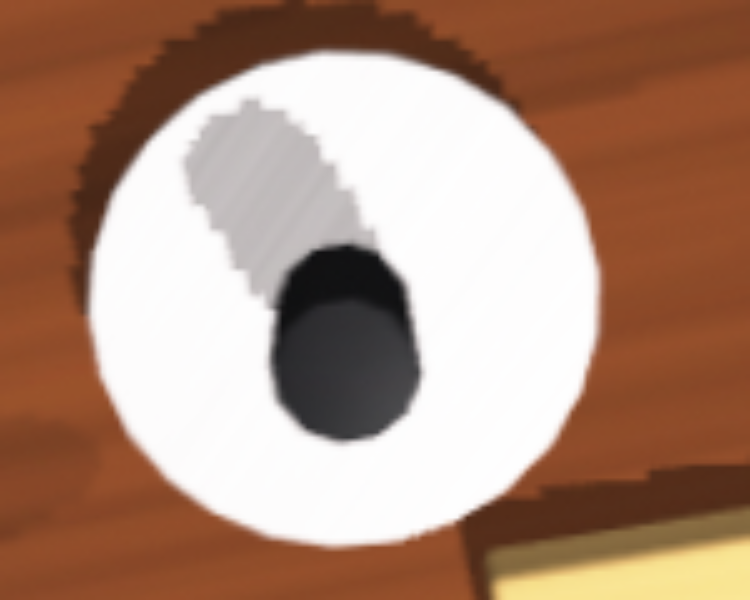

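Request:
{"fn": "jog_arm", "kwargs": {
  "steps": [
    [[60, 0.7, 2.5, -40, 0], [60, 0, 0, -40, 0], [60, 0, 0, -40, 0], [60, 0, 0, -20, 0], [60, 0, 0, -12, 0], [60, 0, 0, -7, 0], [60, 0, 0, 0, 0], [10, 0, 0, 0, 0], [10, 0, 0, 0, 0], [10, 0, 0, 0, 0], [10, 0, 0, 0, 0], [10, 0, 0, 0, 0]]
  ]
}}

```text
t: 3.65
ee_pos: [0.4121, -0.2939, 0.0433]
eef_rot: [3.14, 0.001, 1.354]
contact_force: [-0.6, -0.1, 5.9]
opening: 0.0225
```

Request:
{"fn": "jog_arm", "kwargs": {
  "steps": [
    [[10, 0, 0, 10, 0], [10, 0, 0, 30, 0], [10, 0, 0, 30, 0], [10, 0, 0, 30, 0], [10, 0, 0, 0, 0]]
  ]
}}

```text
t: 4.28
ee_pos: [0.4127, -0.2945, 0.1449]
eef_rot: [3.137, 0.003, 1.354]
contact_force: [0.4, -0.6, -2.9]
opening: 0.0226
```

```bash
python3 w.py w2; python3 -c "
import cv2
from bench import imaging
im=imaging.capture('scene');cv2.imwrite('pics/s2.png',cv2.resize(im[180:330,100:300],None,fx=4,fy=4,interpolation=2))"
```

```text
4.275 [ 0.4127 -0.2945  0.1449] [3.1372 0.0032 1.3545] [ 0.3538 -0.5652 -2.8731] 0.02262471328892648
```

View pics/w2.png

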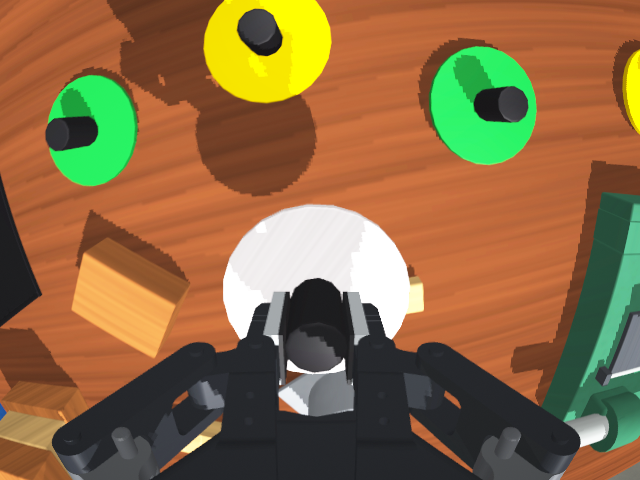

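View pics/s2.png

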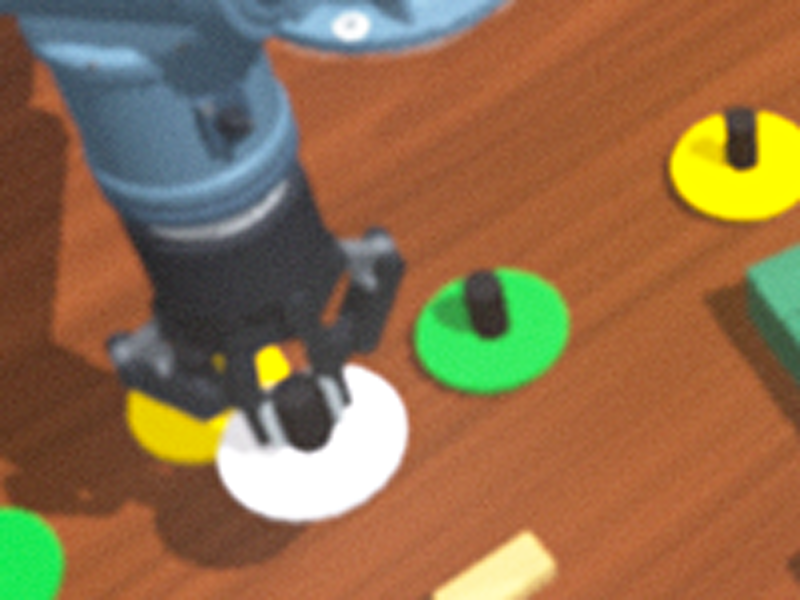

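The cover is held level. In the wrist view the disc spans columns 222 to 410 with its top at row 205. Next I'll work out the cover centre relative to the TCP.

```bash
python3 - <<'E'
import cv2
im=cv2.imread("pics/w2.png");cv2.imwrite("pics/w2c.png",cv2.resize(im[195:385,210:425],None,fx=3.2,fy=3.1,interpolation=2))
from h import *
from scipy.optimize import least_squares
P=np.load("pose.npy");p,r=P[:3],P[3:]
g=im[:,:,:].min(2)
# disc edge points: rows 215..300, scan for leftmost/rightmost bright unsaturated
pts=[]
hsv=cv2.cvtColor(im,cv2.COLOR_BGR2HSV); m=(hsv[:,:,1]<40)&(hsv[:,:,2]>150)
for v in range(212,305,6):
    u=np.where(m[v,215:415])[0]+215; pts+= [(u[0]-.5,v),(u[-1]+.5,v)]
for u in range(290,345,8):
    v=np.where(m[198:260,u])[0]; pts.append((u,v[0]+198-.5))
pts=np.array(pts)
print(pts[:8])
def f(x,use=slice(None)):
    q=np.array([wonz(u,v,x[2],p,r)[:2] for u,v in pts]); return np.hypot(*(q-x[:2]).T)-.044
s=least_squares(f,[.41,-.295,.115],loss="soft_l1",f_scale=.0005); print(s.x,s.x-p,np.abs(s.fun).max(),np.round(s.fun*1000,1))
print(wonz(317,340,.1565,p,r)-p)
E
```

```text
[[277.5 212. ]
 [355.5 212. ]
 [264.5 218. ]
 [366.5 218. ]
 [256.5 224. ]
 [375.5 224. ]
 [249.5 230. ]
 [382.5 230. ]]
[ 0.41279606 -0.29477968  0.11306407] [ 9.53746688e-05 -3.03019517e-04 -3.17968203e-02] 0.0005352599741455452 [ 0.   0.2  0.2  0.  -0.1 -0.  -0.2 -0.1 -0.2 -0.4 -0.5 -0.1 -0.5 -0.5
 -0.3 -0.2 -0.2 -0.1 -0.2 -0.2 -0.   0.  -0.  -0.   0.2  0.2  0.1  0.2
  0.3 -0.1  0.3  0.3  0.2  0.3  0.3  0.1  0.1  0.5  0.2]
[-0.00489877  0.00134321  0.0116391 ]
```

View pics/w2c.png

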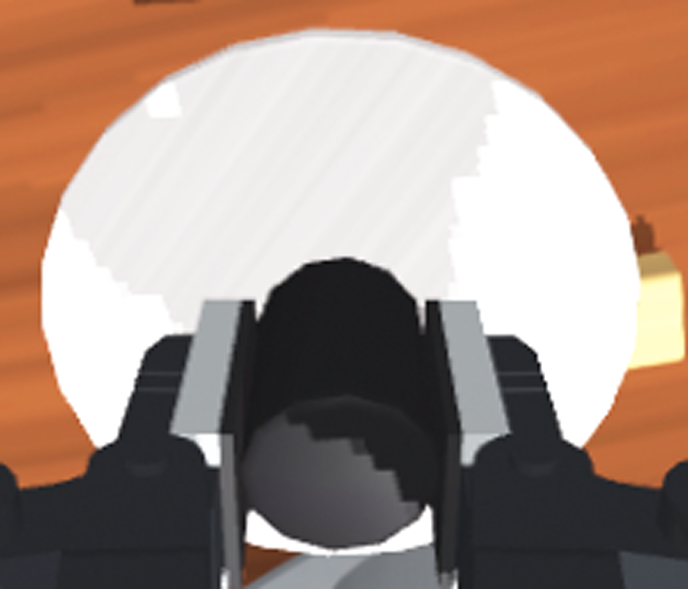

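Request:
{"fn": "jog_arm", "kwargs": {
  "steps": [
    [[10, 30, 0, 0, 0], [10, 45, 0, 0, 0], [10, 45, 0, 0, 0], [10, 30, -1, 0, 0], [10, 18, -1, -15, 0], [10, 0, 0, -10, 0], [10, 0, 0, 0, 0]]
  ]
}}

```text
t: 5.25
ee_pos: [0.5774, -0.2941, 0.1144]
eef_rot: [-3.136, -0.002, 1.354]
contact_force: [0.2, 0.1, -1.1]
opening: 0.0223
```

```bash
python3 w.py w3; python3 -c "
import cv2
from bench import imaging
im=imaging.capture('scene');cv2.imwrite('pics/s3f.png',im);cv2.imwrite('pics/s3.png',cv2.resize(im[290:440,150:350],None,fx=4,fy=4,interpolation=2))"
```

```text
5.25 [ 0.5774 -0.2941  0.1144] [-3.1364 -0.0022  1.3543] [ 0.2412  0.0733 -1.1293] 0.022323000124709003
```

View pics/w3.png

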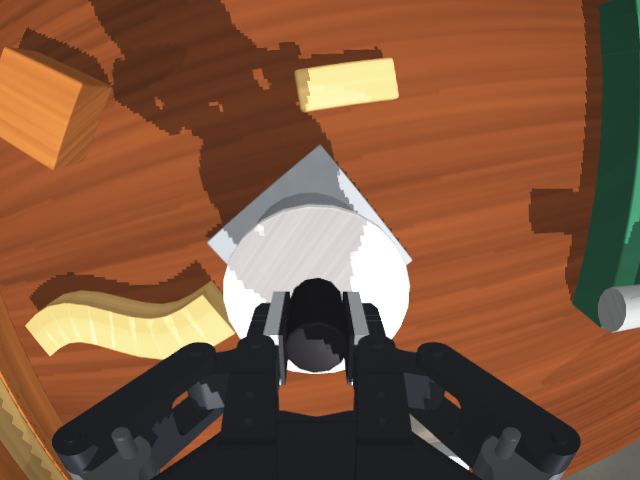

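View pics/s3.png

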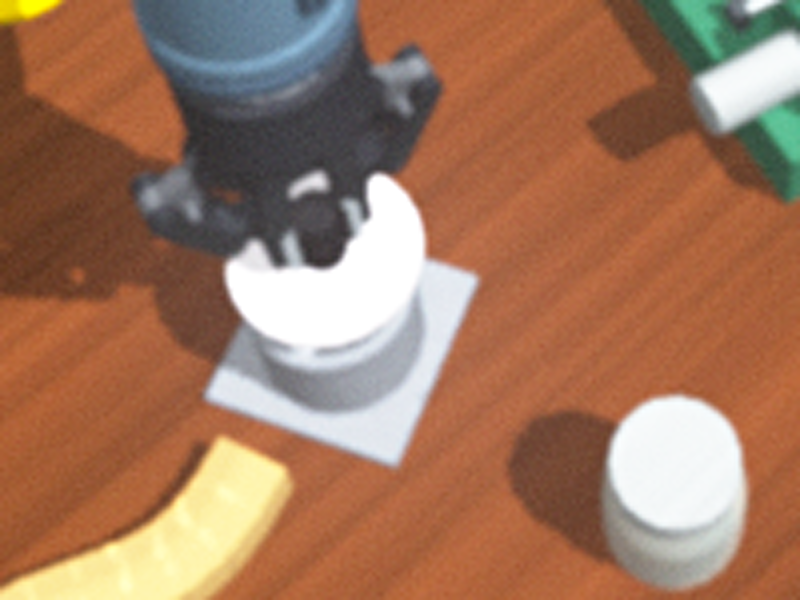

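The wrist view shows the flange corners: near (320,145), left (207,243) and right (412,262). I'll use them to cross-check the pot centre.

```bash
python3 - <<'E'
from h import *
np.set_printoptions(precision=4,suppress=True)
P=np.load("pose.npy");p,r=P[:3],P[3:]
for z in (.005,.01):
    a,b,c=[wonz(u,v,z,p,r) for u,v in [(320,145),(207,243),(412,262)]]
    print(a,b,c,np.linalg.norm(a-b),np.linalg.norm(a-c),(b+c)/2)
# same corners in top image crop c1: far(235,32) left(75,122) near(178,285) right(338,190)
C=lambda x,y:(390+(x+.5)/5-.5,185+(y+.5)/5-.5)
q=[onz("top",*C(*k),.008) for k in [(235,32),(75,122),(178,285),(338,190)]]
print(np.array(q),np.mean(q,0))
E
```

```text
[ 0.5142 -0.2776  0.005 ] [ 0.5603 -0.3659  0.005 ] [ 0.6037 -0.2323  0.005 ] 0.09960664237665827 0.10033623826061709 [ 0.582  -0.2991  0.005 ]
[ 0.5139 -0.2776  0.01  ] [ 0.559 -0.364  0.01 ] [ 0.6015 -0.2333  0.01  ] 0.09746535133605964 0.09817926275267468 [ 0.5803 -0.2986  0.01  ]
[[ 0.6477 -0.3181  0.008 ]
 [ 0.6016 -0.2301  0.008 ]
 [ 0.5128 -0.277   0.008 ]
 [ 0.5602 -0.3643  0.008 ]] [ 0.5806 -0.2974  0.008 ]
```

Request:
{"fn": "jog_arm", "kwargs": {
  "steps": [
    [[10, 3.6, -4, 0, 0], [10, 0, 0, 0, 0], [10, 0, 0, 0, 0]]
  ]
}}

```text
t: 5.72
ee_pos: [0.5832, -0.2995, 0.1177]
eef_rot: [3.141, 0.0, 1.354]
contact_force: [-0.3, 0.0, -1.8]
opening: 0.0222
```

Request:
{"fn": "jog_arm", "kwargs": {
  "steps": [
    [[10, -2, 1.2, 0, 0], [10, 0, 0, -5, 0], [10, 0, 0, -5, 0], [10, 0, 0, -4, 0], [10, 0, 0, -3, 0], [10, 0, 0, 0, 0], [10, 0, 0, 0, 0]]
  ]
}}

```text
t: 6.6
ee_pos: [0.5812, -0.2981, 0.1004]
eef_rot: [3.141, 0.0, 1.354]
contact_force: [-0.1, -0.5, -0.6]
opening: 0.0222
```

Request:
{"fn": "jog_arm", "kwargs": {
  "steps": [
    [[10, 0, 0, -2, 0], [10, 0, 0, -1, 0], [10, 0, 0, 0, 0]]
  ]
}}

```text
t: 6.98
ee_pos: [0.581, -0.2979, 0.0972]
eef_rot: [-3.141, -0.0, 1.354]
contact_force: [0.0, -0.6, -1.4]
opening: 0.0224
```

Request:
{"fn": "jog_arm", "kwargs": {
  "steps": [
    [[10, 0, 0, -1, 0], [10, 0, 0, -1, 0], [10, 0, 0, 0, 0]]
  ]
}}

```text
t: 7.35
ee_pos: [0.5811, -0.298, 0.0954]
eef_rot: [3.142, 0.0, 1.354]
contact_force: [-0.5, 0.8, -0.2]
opening: 0.0226
```

Request:
{"fn": "jog_arm", "kwargs": {
  "steps": [
    [[10, 0, 0, -1, 0], [10, 0, 0, -1, 0], [10, 0, 0, 0, 0]]
  ]
}}

```text
t: 7.72
ee_pos: [0.5814, -0.2982, 0.0953]
eef_rot: [3.141, 0.0, 1.355]
contact_force: [-5.3, 2.7, 10.8]
opening: 0.0226
```

Request:
{"fn": "jog_arm", "kwargs": {
  "steps": [
    [[10, 0, 0, 1.5, 0], [60, 0, 0, 0, 0], [60, 0, 0, 0, 0], [60, 0, 0, 0, 0], [60, 0, 0, 10, 0], [60, 0, 0, 40, 0], [60, 0, 0, 40, 0], [60, -50, 10, 30, 0], [60, -60, 20, 0, 0], [60, 0, 0, 0, 0]]
  ]
}}

```text
t: 8.98
ee_pos: [0.4676, -0.2655, 0.2139]
eef_rot: [-3.138, -0.002, 1.354]
contact_force: [-0.6, 0.5, 0.7]
opening: 0.0599
```

```bash
python3 w.py w4; python3 -c "
import cv2
from bench import imaging
im=imaging.capture('scene');cv2.imwrite('pics/s4f.png',im);cv2.imwrite('pics/s4.png',cv2.resize(im[300:430,160:320],None,fx=4.5,fy=4.5,interpolation=2))"
```

```text
8.975 [ 0.4676 -0.2655  0.2139] [-3.1375 -0.002   1.3535] [-0.6127  0.478   0.684 ] 0.05991889609667259
```

View pics/w4.png

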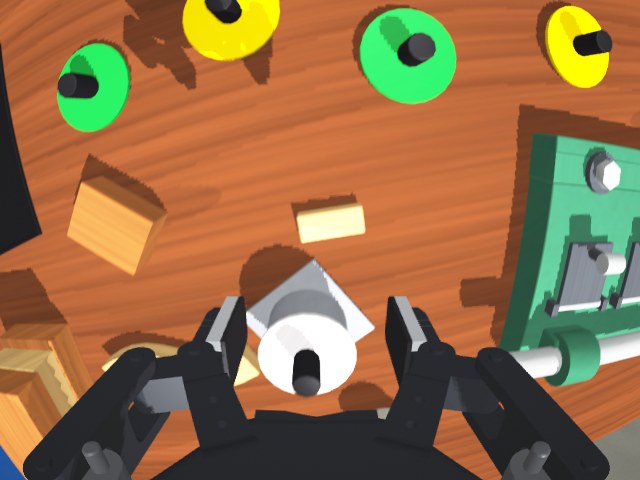

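View pics/s4.png

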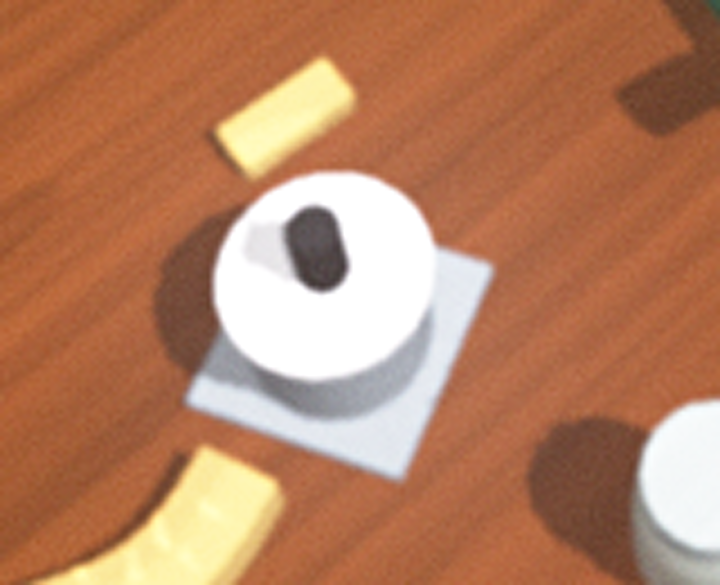

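The cover is on the pot, with no visible gap at the rim. I'll check seating height and level numerically with a disc fit and the knob top.

```bash
python3 - <<'E'
from h import *
import cv2
np.set_printoptions(precision=4,suppress=True)
im=cv2.imread("pics/s4f.png")
C=lambda x,y:(160+(x+.5)/4.5-.5,300+(y+.5)/4.5-.5)
dc=C((213+436)/2,(171+381)/2); kt=C(315,224)
print("disc",dc,"knobtop",kt)
c=np.array([.581,-.2978])
for z in (.064,.066,.070,.074):
  th=np.linspace(0,2*np.pi,100);q=np.array([proj("scene",[c[0]+.044*np.cos(t),c[1]+.044*np.sin(t),z]) for t in th])
  print(z,q.min(0),q.max(0))
print("meas",C(213,171),C(436,381))
print(proj("scene",[*c,.106]))
E
```

```text
disc (231.72222222222223, 360.94444444444446) knobtop (229.61111111111111, 349.3888888888889)
0.064 [207.4316 338.5566] [255.174  382.8734]
0.066 [207.2407 338.0574] [255.0738 382.424 ]
0.07 [206.8569 337.0536] [254.8723 381.5201]
0.074 [206.4701 336.0425] [254.6693 380.6092]
meas (206.94444444444446, 337.6111111111111) (256.5, 384.27777777777777)
(np.float64(228.24324194819428), np.float64(349.5477438466313))
```

Consistent with seated and level. Now over to bolt 1, closing the fingers on the way.

Request:
{"fn": "jog_arm", "kwargs": {
  "steps": [
    [[0, 5, 48, 0, 0], [0, 5, 48, 0, 0], [0, 5, 48, 0, 0], [0, 5, 48, 0, 0], [0, 5, 48, 0, 0], [0, 5, 48, 0, 0], [0, 5, 48, 0, 0], [0, 5, 48, 0, 0], [0, 5, 48, 0, 0], [0, 6, 47, -14, 0], [0, 0, 0, 0, 0], [0, 0, 0, 0, 0]]
  ]
}}

```text
t: 10.58
ee_pos: [0.5238, 0.211, 0.2011]
eef_rot: [3.141, 0.0, 1.355]
contact_force: [-0.3, 0.4, 0.2]
opening: -0.0
```

```bash
python3 w.py w5
```

```text
10.575 [0.5238 0.211  0.2011] [3.1408 0.0001 1.3554] [-0.3197  0.3762  0.2248] -2.796719073493515e-05
```

View pics/w5.png

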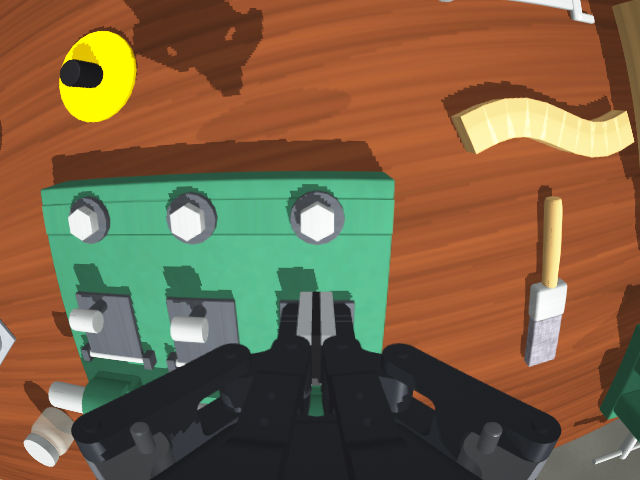

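The head tops are at (317,223) for bolt 1, (187,222) for bolt 2 and (83,222) for bolt 3.

```bash
python3 - <<'E'
from h import *
np.set_printoptions(precision=4,suppress=True)
P=np.load("pose.npy");p,r=P[:3],P[3:]
for u,v in [(317,223),(187,222),(83,222)]: print(wonz(u,v,.065,p,r))
for u,v in [(188,329),(85,321)]: print(wonz(u,v,.088,p,r))
E
```

```text
[0.5171 0.2131 0.065 ]
[0.495  0.1179 0.065 ]
[0.473  0.0235 0.065 ]
[0.5719 0.099  0.088 ]
[0.5515 0.0025 0.088 ]
```

Request:
{"fn": "jog_arm", "kwargs": {
  "steps": [
    [[0, -5.8, 2, -30, 0], [0, 0, 0, -40, 0], [0, 0, 0, -25, 0], [0, 0, 0, -12, 0], [0, 0, 0, 0, 0], [0, 0, 0, 0, 0]]
  ]
}}

```text
t: 11.38
ee_pos: [0.5182, 0.2127, 0.0952]
eef_rot: [3.139, -0.001, 1.354]
contact_force: [-0.1, -0.3, -0.2]
opening: 0.0004
```

Request:
{"fn": "jog_arm", "kwargs": {
  "steps": [
    [[0, 0, 0, -5, 0], [0, 0, 0, -3, 0], [0, 0, 0, 0, 0]]
  ]
}}

```text
t: 11.75
ee_pos: [0.5168, 0.2128, 0.0856]
eef_rot: [-3.141, 0.0, 1.355]
contact_force: [0.2, 0.5, -0.5]
opening: -0.0001
```

Request:
{"fn": "jog_arm", "kwargs": {
  "steps": [
    [[0, 0, 0, -1, 0], [0, 0, 0, -1, 0], [0, 0, 0, 0, 0]]
  ]
}}

```text
t: 12.12
ee_pos: [0.5171, 0.2128, 0.0838]
eef_rot: [3.142, -0.0, 1.354]
contact_force: [-0.3, -0.3, -0.6]
opening: 0.0003
```

Request:
{"fn": "jog_arm", "kwargs": {
  "steps": [
    [[0, 0, 0, -1, 0], [0, 0, 0, 0, 0]]
  ]
}}

```text
t: 12.38
ee_pos: [0.5172, 0.2128, 0.0835]
eef_rot: [3.141, -0.0, 1.354]
contact_force: [-2.9, -0.1, 6.2]
opening: -0.0001
```

Request:
{"fn": "jog_arm", "kwargs": {
  "steps": [
    [[0, 0, 0, -1, 0], [0, 0, 0, 0, 0]]
  ]
}}

```text
t: 12.62
ee_pos: [0.5173, 0.2129, 0.0835]
eef_rot: [3.141, 0.0, 1.355]
contact_force: [-6.0, -1.4, 14.0]
opening: -0.0
```

Bolt 1 is sound: it stopped dead at 0.0835 with 14 N. Next, bolt 2.

Request:
{"fn": "jog_arm", "kwargs": {
  "steps": [
    [[0, 0, 0, 12, 0], [0, 0, 0, 13, 0], [0, -7, -32, 0, 0], [0, -7, -32, 0, 0], [0, -7.5, -32, 0, 0], [0, 0, 0, 0, 0], [0, 0, 0, -12, 0], [0, 0, 0, -7, 0], [0, 0, 0, 0, 0], [0, 0, 0, 0, 0]]
  ]
}}

```text
t: 13.88
ee_pos: [0.4955, 0.1172, 0.0876]
eef_rot: [-3.141, 0.0, 1.355]
contact_force: [-0.4, -0.4, -0.1]
opening: 0.0004
```

Request:
{"fn": "jog_arm", "kwargs": {
  "steps": [
    [[0, 0, 0, -2, 0], [0, 0, 0, -1, 0], [0, 0, 0, -1, 0], [0, 0, 0, 0, 0], [0, 0, 0, 0, 0]]
  ]
}}

```text
t: 14.5
ee_pos: [0.4955, 0.1167, 0.0838]
eef_rot: [3.142, -0.0, 1.354]
contact_force: [0.1, 0.1, -0.7]
opening: 0.0002
```

Request:
{"fn": "jog_arm", "kwargs": {
  "steps": [
    [[0, 0, 0, -1, 0], [0, 0, 0, -1, 0], [0, 0, 0, 0, 0]]
  ]
}}

```text
t: 14.88
ee_pos: [0.4958, 0.1168, 0.0834]
eef_rot: [3.141, 0.0, 1.355]
contact_force: [-6.8, -1.4, 16.8]
opening: -0.0002
```

Bolt 2 is sound: 17 N at 0.0834. Next, bolt 3, which still has to be pressed.

Request:
{"fn": "jog_arm", "kwargs": {
  "steps": [
    [[0, 0, 0, 12, 0], [0, 0, 0, 13, 0], [0, -7, -32, 0, 0], [0, -7, -32, 0, 0], [0, -7.5, -32.5, 0, 0], [0, 0, 0, 0, 0], [0, 0, 0, -12, 0], [0, 0, 0, -7, 0], [0, 0, 0, -2, 0], [0, 0, 0, 0, 0], [0, 0, 0, 0, 0]]
  ]
}}

```text
t: 16.25
ee_pos: [0.4742, 0.0205, 0.0859]
eef_rot: [3.141, -0.0, 1.355]
contact_force: [0.8, -0.6, -0.5]
opening: -0.0001
```

Request:
{"fn": "jog_arm", "kwargs": {
  "steps": [
    [[0, 0, 0, -1, 0], [0, 0, 0, -1, 0], [0, 0, 0, -1, 0], [0, 0, 0, -1, 0], [0, 0, 0, 0, 0], [0, 0, 0, 0, 0]]
  ]
}}

```text
t: 17.0
ee_pos: [0.4741, 0.0202, 0.0818]
eef_rot: [3.141, -0.0, 1.354]
contact_force: [0.7, 0.8, 1.1]
opening: 0.0003
```

It's sinking. I'll keep pressing until it stops.

Request:
{"fn": "jog_arm", "kwargs": {
  "steps": [
    [[0, 0, 0, -1, 0], [0, 0, 0, -1, 0], [0, 0, 0, -1, 0], [0, 0, 0, -1, 0], [0, 0, 0, 0, 0], [0, 0, 0, 0, 0]]
  ]
}}

```text
t: 17.75
ee_pos: [0.4739, 0.0203, 0.0777]
eef_rot: [-3.141, 0.0, 1.354]
contact_force: [0.7, -1.1, 1.3]
opening: -0.0003
```

Request:
{"fn": "jog_arm", "kwargs": {
  "steps": [
    [[0, 0, 0, -1, 0], [0, 0, 0, -1, 0], [0, 0, 0, 0, 0]]
  ]
}}

```text
t: 18.12
ee_pos: [0.4741, 0.0203, 0.0769]
eef_rot: [-3.141, 0.0, 1.355]
contact_force: [-5.0, 1.3, 14.3]
opening: 0.0001
```

Bolt 3 is the loose one: it sank 7 mm and then stopped hard at 14 N. Next, the cap 3 grip bar.

Request:
{"fn": "jog_arm", "kwargs": {
  "steps": [
    [[0, 0, 0, 15, 0], [50, 0, 0, 40, 0], [50, 0, 0, 30, 0], [50, 40, -9, 0, 0], [50, 38.4, -9, 0, 0], [50, 0, 0, 0, 0], [50, 0, 0, 0, 0]]
  ]
}}

```text
t: 19.0
ee_pos: [0.5513, 0.0025, 0.1603]
eef_rot: [-3.14, 0.0, 1.354]
contact_force: [0.1, 0.4, -0.3]
opening: 0.0498
```

```bash
python3 w.py w6;python3 - <<'E'
import cv2
im=cv2.imread("pics/w6.png");cv2.imwrite("pics/w6c.png",cv2.resize(im[180:400,200:440],None,fx=2.7,fy=2.7,interpolation=2))
E
```

```text
19.0 [0.5513 0.0025 0.1603] [-3.1396  0.      1.3545] [ 0.0997  0.4269 -0.2696] 0.04981679802306814
```

View pics/w6c.png

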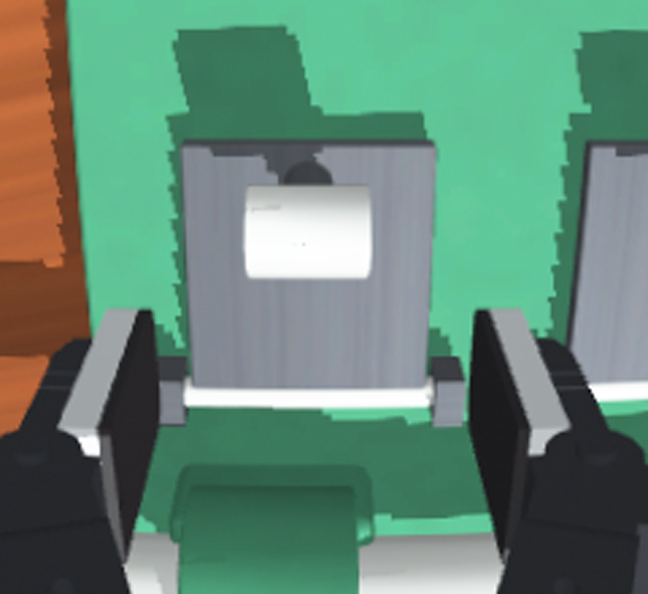

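The grip bar is centred at wrist pixel (314,265), aligned with the jaws and between the pads.

```bash
python3 - <<'E'
from h import *
P=np.load("pose.npy");p,r=P[:3],P[3:]
print(wonz(314,265.3,.087,p,r),wonz(314,265.3,.085,p,r))
E
```

```text
[0.55141534 0.00121826 0.087     ] [0.55219446 0.00103557 0.085     ]
```

Request:
{"fn": "jog_arm", "kwargs": {
  "steps": [
    [[50, 0, -0.8, -30, 0], [50, 0, 0, -25, 0], [50, 0, 0, -13, 0], [50, 0, 0, -6, 0], [50, 0, 0, 0, 0], [50, 0, 0, 0, 0]]
  ]
}}

```text
t: 19.8
ee_pos: [0.553, 0.0014, 0.0877]
eef_rot: [3.14, -0.0, 1.354]
contact_force: [-0.2, 1.1, -0.2]
opening: 0.0503
```

Request:
{"fn": "jog_arm", "kwargs": {
  "steps": [
    [[50, -0.6, 0, -1.5, 0], [15, 0, 0, 0, 0], [15, 0, 0, 0, 0], [15, 0, 0, 0, 0], [15, 0, 0, 0, 0], [15, 0, 0, 0, 0]]
  ]
}}

```text
t: 20.55
ee_pos: [0.5518, 0.0011, 0.0857]
eef_rot: [3.142, 0.001, 1.354]
contact_force: [-3.3, -1.5, 5.8]
opening: 0.0248
```

```bash
python3 w.py w7;python3 - <<'E'
import cv2
im=cv2.imread("pics/w7.png");cv2.imwrite("pics/w7c.png",cv2.resize(im[180:400,200:440],None,fx=2.7,fy=2.7,interpolation=2))
from h import *
# arc relative moves: radius & start angle, TCP at bar
h=np.array([-.060,.033]);r=np.hypot(*h);a=np.degrees(np.arctan2(.033,.06))
prev=h
for th in range(5,66,5):
    q=r*np.array([-np.cos(np.radians(a+th)),np.sin(np.radians(a+th))]);d=(q-prev)*1000;prev=q
    print(th,np.round([d[0]*.976,-d[0]*.216,d[1]],2))
E
```

```text
20.55 [0.5518 0.0011 0.0857] [3.1416 0.0006 1.3545] [-3.2969 -1.5083  5.7692] 0.024781760415650136
5 [ 3.03 -0.67  5.1 ]
10 [ 3.45 -0.76  4.81]
15 [ 3.85 -0.85  4.49]
20 [ 4.22 -0.93  4.13]
25 [ 4.55 -1.01  3.73]
30 [ 4.85 -1.07  3.31]
35 [ 5.11 -1.13  2.87]
40 [ 5.34 -1.18  2.4 ]
45 [ 5.52 -1.22  1.91]
50 [ 5.66 -1.25  1.41]
55 [ 5.76 -1.28  0.9 ]
60 [ 5.82 -1.29  0.38]
65 [ 5.83 -1.29 -0.14]
```

View pics/w7c.png

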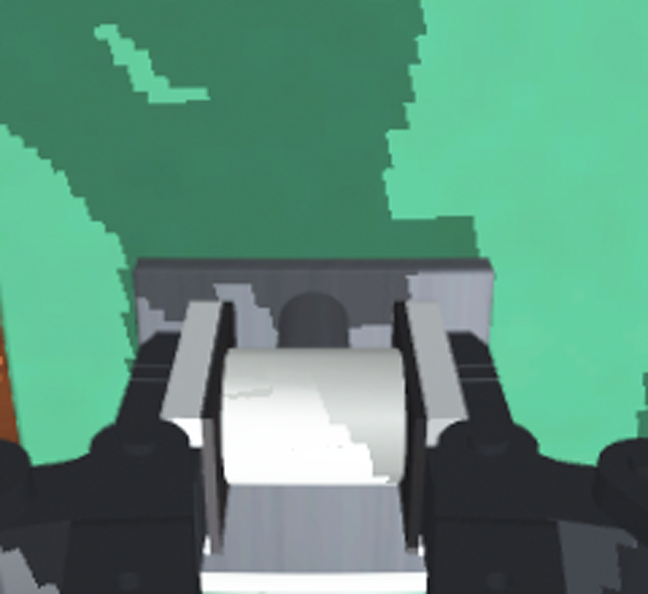

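The bar is pinched on its flat ends (opening 24.8 mm). Now I'll follow the hinge arc, first 25°.

Request:
{"fn": "jog_arm", "kwargs": {
  "steps": [
    [[15, 3, -0.7, 5.1, 0], [15, 3.4, -0.8, 4.8, 0], [15, 3.9, -0.8, 4.5, 0], [15, 4.2, -0.9, 4.1, 0], [15, 4.6, -1, 3.7, 0], [15, 0, 0, 0, 0]]
  ]
}}

```text
t: 21.35
ee_pos: [0.5703, -0.0029, 0.1073]
eef_rot: [-3.139, 0.001, 1.354]
contact_force: [-4.5, -3.5, -5.5]
opening: 0.025
```

Request:
{"fn": "jog_arm", "kwargs": {
  "steps": [
    [[15, 4.9, -1.1, 3.3, 0], [15, 5.1, -1.1, 2.9, 0], [15, 5.3, -1.2, 2.4, 0], [15, 5.5, -1.2, 1.9, 0], [15, 0, 0, 0, 0], [15, 0, 0, 0, 0]]
  ]
}}

```text
t: 22.1
ee_pos: [0.5909, -0.0075, 0.1179]
eef_rot: [-3.139, 0.001, 1.354]
contact_force: [-5.3, -2.7, -5.0]
opening: 0.0248
```

Request:
{"fn": "jog_arm", "kwargs": {
  "steps": [
    [[15, 5.7, -1.3, 1.4, 0], [15, 5.8, -1.3, 0.9, 0], [15, 5.8, -1.3, 0.4, 0], [15, 0, 0, 0, 0], [15, 0, 0, 0, 0], [15, 0, 0, 0, 0]]
  ]
}}

```text
t: 22.85
ee_pos: [0.6085, -0.0113, 0.121]
eef_rot: [-3.14, 0.0, 1.354]
contact_force: [-6.0, -3.3, -3.1]
opening: 0.0248
```

```bash
python3 w.py w8;python3 - <<'E'
import cv2
from bench import imaging
im=cv2.imread("pics/w8.png");cv2.imwrite("pics/w8c.png",cv2.resize(im[180:400,200:440],None,fx=2.7,fy=2.7,interpolation=2))
im=imaging.capture('scene');cv2.imwrite("pics/s8.png",im)
cv2.imwrite("pics/s8c.png",cv2.resize(im[180:340,270:480],None,fx=3.7,fy=3.7,interpolation=2))
E
```

```text
22.85 [ 0.6085 -0.0113  0.121 ] [-3.14    0.0004  1.3544] [-5.9933 -3.2657 -3.1472] 0.024799854675207657
```

View pics/w8c.png

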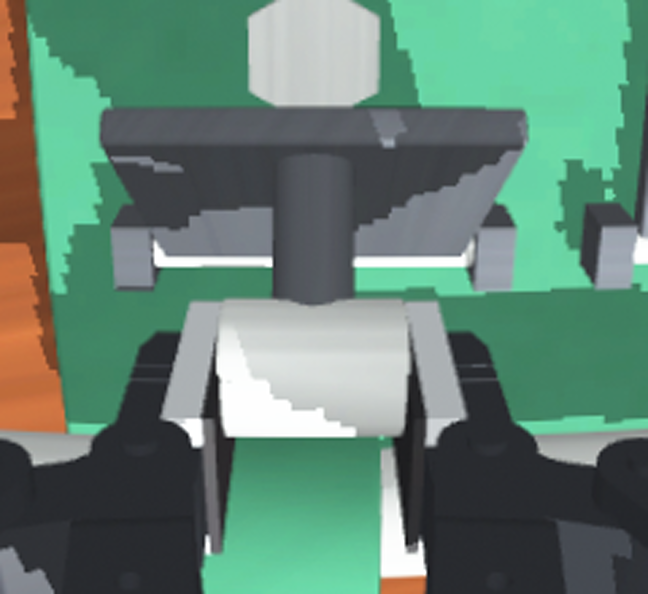

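View pics/s8c.png

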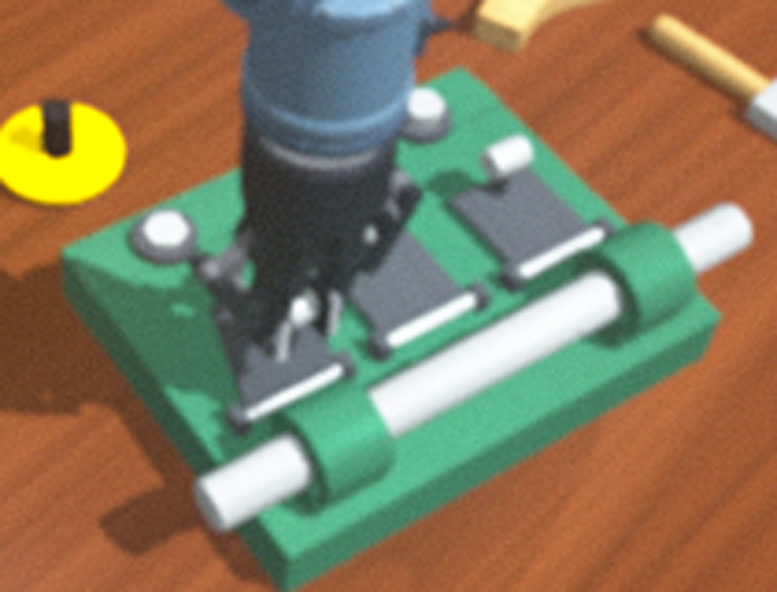

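View pics/s8.png

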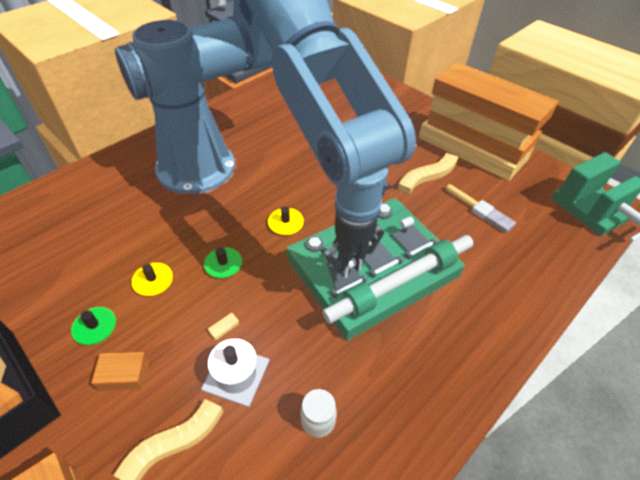

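Cap 3 is open about 60°, with the bar still pinched. Caps 1 and 2 are shut, the cover sits on the pot, and the bystanders haven't moved. Handing in.

```bash
python3 - <<'E'
from bench import bot
print(bot.close_job()); s=bot.state(); print(s["t"],s["ee_pos"],s["opening"],s["contact_force"])
E
```

```text
the job is handed in; nothing more can be done
None
the job is handed in; nothing more can be done
```

The job is done and handed in at about 23 s, with the arm still holding cap 3 open. `close_job` gave no verdict.

- **Cover:** The bare aluminium cover is on the oil pot and released. It stopped at the seated height, and the scene picture showed the disc level with no gap. The disc fit agreed with that to about 1–2 pixels.
- **Bolts, tapped left to right:** Bolts 1 and 2 stopped dead, pushing back with 14 N and 17 N. Bolt 3 sank about 7 mm and then stopped hard at 14 N, so bolt 3, on the right, is the loose one.
- **Cap 3:** I pinched its grip bar on the flat ends and lifted it along the hinge arc to about 60°. The bar moved 58 mm back to a height of 0.121 m.
- **Last check before hand-in:** The arm carried about 7 N and the finger opening was 24.8 mm. The pictures showed the bar firmly held, caps 1 and 2 shut, and the other things where they had been.

No check failed. The only disagreement was 2–4 mm between the cameras' position estimates, which the fits had room for. I could not read the state after handing in, so the final second of holding is unchecked.

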